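Test and reset the printer's stop, then hold its bay cover ready for screwing

TASK

Before the printer's drive bay is closed, try its stop: press the mushroom button on the small grey box fully down, then twist its head clockwise as far as it goes to reset it. Then take the loose cover plate by its handle and hold it level over the open bay of the printer base, about 15 mm above the threaded holes and touching nothing there, each of its four holes centred over a threaded hole so that a colleague can start the screws. Finish while still holding it there, and leave everything else where it is.

Things in the scene. Friction and masses are not known exactly. Their poses are not given: they have to be found in the camera images.
- stop_head (a point): centre of the top of the mushroom button's round head: 40 mm across, its upright sides reach from 20 mm (the head's underside) to 4 mm below this point, with a low flat-topped dome above; it stands on a 20 mm thick stem on a grey box 90 x 90 x 50 mm fixed to the bench, this point 98 mm above the bench, 48 mm above the box and 40 mm above a collar 36 mm across round the stem. Its z is up; its x points along the white mark and turns with the head
- stop_press (a joint): how far the mushroom head is pressed down, m: 0 up, 0.006 fully down; a spring pushes it back up when let go (about 2.4 N to start, 8 N fully down). It does not latch
- stop_turn (a joint): turn of the mushroom head, rad, growing clockwise seen from above, up to its stop at 0.9 (reset); it starts near 0, turns with light friction (0.05 N m) and stays where it is left
- cover: loose aluminium cover plate, 116 (its x) x 88 (its y) x 4 mm, 0.15 to 0.31 kg, lying flat on a rubber mat; origin at the centre of its underside, z up. A dark bow handle stands on its middle along x: bar 76 mm long, 14 mm thick along y, from 28 to 40 mm above the underside, on a foot at each end (from 28 to 38 mm from the centre), free beneath. Four 9 mm holes at x +-46, y +-32 mm. A half turn of the plate fits just as well
- hole0 (a point): centre of the cover's hole at its +x +y corner, on the underside
- hole2 (a point): centre of the cover's hole at its -x -y corner, on the underside
- bay (a point): centre of the open drive bay in the top of the printer base (a dark red metal case, 160 x 200 x 60 mm, fixed), at the level of the tops of the four 15 mm steel bosses that hold the threaded holes, 62 mm above the bench. Its z is up; the threaded holes (6 mm) lie at x +-46, y +-32 mm from it along its own axes
- thread0 (a point): top centre of the threaded hole at the bay's +x +y corner
- thread2 (a point): top centre of the threaded hole at the bay's -x -y corner
- screwdriver: loose screwdriver, 190 mm long, lying on the mat beside the cover; leave it
- motor: loose black stepper motor, 42 x 42 x 36 mm with a short shaft up, beside the stop box; leave it
- bearing: loose ball bearing, 22 mm across, 7 mm high, lying on a corner of the printer base's rim; leave it
- wrench: loose wrench, 160 mm long, beside the stop box; leave it
There are look-alikes about, which are no part of the job. What is shaped like the part that bears stop_head but blue or purple is not meant.

How it is judged (in metres and radians):
On the way, in this order (a step that is already met when the one before it is completed fails the run):
1. the mushroom button is pressed fully down (value of joint stop_press above 0.0045 m), for 0.1 s.
2. its head is twisted clockwise to reset (value of joint stop_turn above 0.75 rad), for 0.2 s.
At the end, for the whole second after the job is handed in: The stop's head is turned past 0.75 rad and is up again (within 2 mm); the cover is held still by the fingers alone, level within 0.1 rad, its underside 6 to 28 mm above the bosses and not touching the printer base, its holes within 4 mm (seen from above) of the threaded holes, either way round (value of joint stop_turn above 0.75 rad and value of joint stop_press below 0.002 m and ((horizontal distance between hole0 and thread0 below 0.004 m and horizontal distance between hole2 and thread2 below 0.004 m) or (horizontal distance between hole0 and thread2 below 0.004 m and horizontal distance between hole2 and thread0 below 0.004 m)) and z of cover in the frame of bay between 0.006 and 0.028 m and angle between cover's own z axis and vertical below 0.1 rad and contact force between cover and the fingers above 1 N and contact force between cover and printer_base below 0.1 N and linear speed of cover below 0.02 m/s); the arm keeps its last pose, push and grip.
It fails at once if one of the other loose things is moved by more than 30 mm (distance of any of screwdriver, motor, bearing, wrench from where it was at the start of the episode above 0.03 m).
It also fails if it takes over 64 s, if anything falls off the work surface, if the arm or the gripper's body presses on something with over 40 N, if the wrist force passes 120 N, or if a joint passes its speed limit or range.

ROBOT

A 6-joint arm with a two-finger parallel gripper is mounted at the origin on the work surface. World frame = base frame: x ahead of the robot, y to its left, z up, the work surface at z = 0. Lengths are in mm, angles in rad, forces in N, time in s.
With the tool pointing down it reaches from about 350 to 775 mm from the base axis. Payload 7.3 kg.
Tool frame: the origin (TCP) lies between the finger pads; the fingertips stand 25 mm ahead of it and the grasp point (between the pads) lies 6 mm ahead of it; z points along the fingers, y is the line along which they close (so a half turn about z gives the same grasp; the last joint's range is limited). The gripper opens to 92 mm and grips with 3 to 60 N. Pads are 19 mm wide; open, the fingers measure 130 mm over their backs; the gripper's body (75 mm by 190 mm) begins 47 mm behind the grasp point.
Start: joints at [1.067, 0.342, 1.524, -0, 1.275, -0.146], TCP at [183.848, 491.775, 251.741] pointing down, gripper open.
Joint ranges: [-2.53, 2.53], [-0.77, 2.02], [0.04, 2.7], [-1, 4.14], [0.28, 2.66], [-3.11, 3.11]. Speed limits (rad/s): [2.57, 2.57, 3.14, 3.14, 3.14, 3.14].

INTERFACE

Orientations are given as [roll, pitch, yaw] about the fixed x, y, z axes, in that order (R = Rz(yaw) Ry(pitch) Rx(roll)).
In Python, from plant import bot gives the robot as it stands.
- The arm moves only by the tool play_rows, never from a script. Its argument "commands" is a list of rows, each an object of numbers: "x", "y", "z": the shift along the tool's x, y, z in m; "twist": the turn about the tool's z in degrees. In form: [{"x": .., "y": .., "z": .., "twist": ..}, ...]. A call has exactly 8 rows; each row is the pose to reach, as a shift and turn from the pose commanded when the call began, along the tool's axes at that moment; what a row does not reach only later rows make up. A row lasts 1/10 s, in which the tool goes at most 50 mm and 8.59 degrees, less where a joint would pass 70% of its speed; a pose out of reach is approached as far as the arm can. A call with a gripper value outside its range is refused whole. "jaw" is the closure, from 0 (fully open) to 1 (shut), set as the call begins (left out, the last holds). The fingers move at their own pace and stop on an object; the grip force is fixed at half the most. Time passes only in rows, so rows that repeat a pose let the fingers close, or fill a call up. It gives the time, the measured TCP pose, the force, the opening and the grip force at its end, in the units of the state.
- bot.get_obs(): the state, without advancing time (a new reading comes with each control period).
- bot.capture(name): name is "scene" or "top" or "wrist"; returns a dict with "pixels" (420x560x3 uint8, red, green, blue), "fx", "fy", "cx", "cy" (pixels), "k1" (the pictures are not rectified: a ray, as slopes to the right and down, at radius r is drawn at 1 + k1 r^2 times it, then the intrinsics apply), "eye" and "rotation" of the camera in the world. Camera axes: x right, y down, z forward; pixel columns grow to the right and rows downward; lengths in mm; the calibration is good to about 2 mm. A picture is of the moment at which its call begins. There is no depth.
- bot.close_job(): hands the job in; it is judged then, once.
The state is a dict: "time": time; "joint_positions": joint angles; "dq": joint speeds; "tau": joint torques, N m; "tool_pos": TCP position; "tcp_rot": TCP orientation; "contact_force": force on the tool from outside, world axes, zero at the start; "moment": the same for the moment, N m; "grip_width": finger opening in mm; "finger_force": force on a finger pad.
Only numpy, scipy, OpenCV 4.12 (cv2) and the standard library are available. Lean on these libraries where they do the work, as an engineer would, in place of code of your own. Each camera call takes 0.05 s, during which the arm holds its last target. There are 200 camera calls.

## Working session

There is one attempt and no reset: what is moved stays moved. The work goes in short steps, Python scripts to look and compute and a tool call to move; the robot and the scene stay as the last step left them, time stands still between calls to the robot, and variables do not carry over. Pictures are saved under pics/ and viewed, at most 13 in all, crops included, and the job is handed in when it is done.

Besides the shell and the picture viewer there is one more tool, called after ">>>" in YAML: its name, and indented under it one key for each argument. play_rows: Moves the arm, as the interface text tells. Its arguments: {"type":"object","properties":{"commands":{"type":"array"},"jaw":{"type":"number"}},"required":["commands"]}

```bash
mkdir -p pics; ls; cat > h.py <<'E'
import numpy as np, cv2, pickle
from plant import bot
def snap(n,f):
    c=bot.capture(n); cv2.imwrite(f'pics/{f}.png',c['pixels'][:,:,::-1]); pickle.dump(c,open(f'pics/{f}.pkl','wb')); return c
def load(f): return pickle.load(open(f'pics/{f}.pkl','rb'))
def ray(c,u,v):
    k=np.array([[c['fx'],0,c['cx']],[0,c['fy'],c['cy']],[0,0,1.]])
    p=cv2.undistortPoints(np.array([[[u,v]]],float),k,np.array([c['k1'],0,0,0.]))[0,0]
    return np.array(c['rotation'])@np.array([p[0],p[1],1]),np.array(c['eye'],float)
def atz(c,u,v,z):
    d,e=ray(c,u,v); return e+d*(z-e[2])/d[2]
def proj(c,P):
    q=np.array(c['rotation']).T@(np.array(P,float)-c['eye']); a=q[:2]/q[2]; a=a*(1+c['k1']*(a@a)); return np.array([c['fx']*a[0]+c['cx'],c['fy']*a[1]+c['cy']])
E
python3 - <<'E'
from h import *
for n in('scene','top','wrist'):
    c=snap(n,n+'0'); print(n,{k:np.round(v,3).tolist() for k,v in c.items() if k!='pixels'})
a=[cv2.imread(f'pics/{n}0.png') for n in('scene','top','wrist')]
print(bot.get_obs())
E
```

```text
pics
scene {'fx': 388.882, 'fy': 388.882, 'cx': 286.116, 'cy': 212.281, 'k1': 0.039, 'eye': [1142.043, 98.49, 999.637], 'rotation': [-2.555, -0.009, 1.64]}
top {'fx': 483.223, 'fy': 483.223, 'cx': 286.017, 'cy': 211.442, 'k1': -0.156, 'eye': [325.202, 48.049, 1488.811], 'rotation': [-2.98, -0.013, -1.551]}
wrist {'fx': 339.07, 'fy': 339.07, 'cx': 275.106, 'cy': 214.423, 'k1': -0.08, 'eye': [114.286, 516.235, 383.504], 'rotation': [2.867, 0.002, 1.213]}
{'time': 0.15, 'joint_positions': array([ 1.06698783e+00,  3.42543394e-01,  1.52476450e+00, -1.16890518e-05,
        1.27535425e+00, -1.45997765e-01]), 'dq': array([ 0.00104042,  0.00062021, -0.00471433, -0.00100211,  0.00299811,
       -0.00022386]), 'tau': array([ 1.31333858e-03, -4.31468296e+01, -2.44352031e+01,  7.18146516e-02,
        5.37125696e-02, -1.04388323e-04]), 'tool_pos': array([183.72706188, 491.53540161, 251.22614412]), 'tcp_rot': array([-3.14053292e+00, -1.44528593e-04,  2.78378526e+00]), 'contact_force': array([-0.83117434,  0.78140258,  0.4089814 ]), 'moment': array([-0.03831409, -0.00294906,  0.03257905]), 'finger_force': 0.0, 'grip_width': 91.79623681309377}
```

View pics/top0.png

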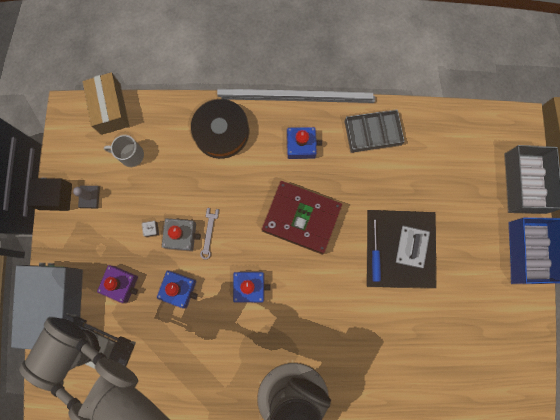

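View pics/scene0.png

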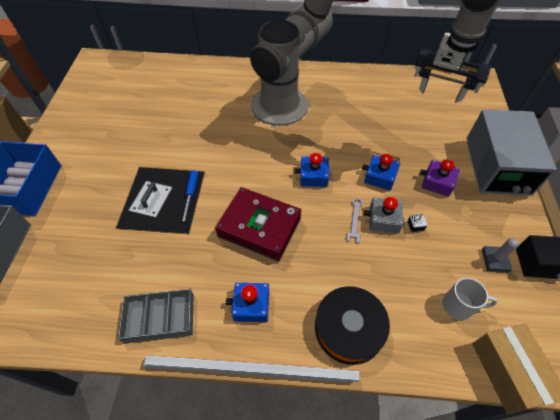

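Top view: grey stop box at about (178,235), red base at (302,216), cover at (412,246) on the mat, and screwdriver at (376,250). In the scene view the stop head is at about (390,205), the base at (260,222) and the cover at (150,200). Next I'll enlarge crops for exact pixel positions.

```bash
sed -i "s/^def ray/from scipy.spatial.transform import Rotation as Ro\ndef Rm(c): return Ro.from_euler('xyz',c['rotation']).as_matrix() if np.size(c['rotation'])==3 else np.array(c['rotation'])\ndef ray/; s/np.array(c\['rotation'\])@/Rm(c)@/; s/np.array(c\['rotation'\]).T/Rm(c).T/" h.py
cat >> h.py <<'E'
def crop(f,u,v,w,h,s):
    im=cv2.imread(f'pics/{f}.png')[v:v+h,u:u+w]; im=cv2.resize(im,None,fx=s,fy=s,interpolation=cv2.INTER_CUBIC)
    for i in range(0,w,10):
        cv2.line(im,(i*s,0),(i*s,4),(0,255,255),1)
        if i%20==0: cv2.putText(im,str(u+i),(i*s,14),0,.35,(0,255,255),1)
    for i in range(0,h,10):
        cv2.line(im,(0,i*s),(4,i*s),(0,255,255),1)
        if i%20==0: cv2.putText(im,str(v+i),(5,i*s+4),0,.35,(0,255,255),1)
    return im
E
python3 - <<'E'
from h import *
T=[crop('top0',260,176,100,75,4),crop('top0',365,206,100,75,4),crop('scene0',210,182,100,75,4),crop('scene0',115,162,100,75,4)]
cv2.imwrite('pics/c1.png',np.vstack([np.hstack(T[:2]),np.hstack(T[2:])]))
cv2.imwrite('pics/c2.png',np.hstack([crop('top0',140,205,66,60,6),crop('scene0',360,185,66,60,6)]))
for c,u,v,z in[('top0',174,232,98),('scene0',391,203,98),('top0',302,216,62),('top0',412,246,40)]: print(atz(load(c),u,v,z))
E
```

```text
[484.24384396 359.06953041  98.        ]
[489.46146768 358.49041915  98.        ]
[545.18351159 -14.36941005  62.        ]
[ 463.22728558 -352.70177435   40.        ]
```

View pics/c1.png

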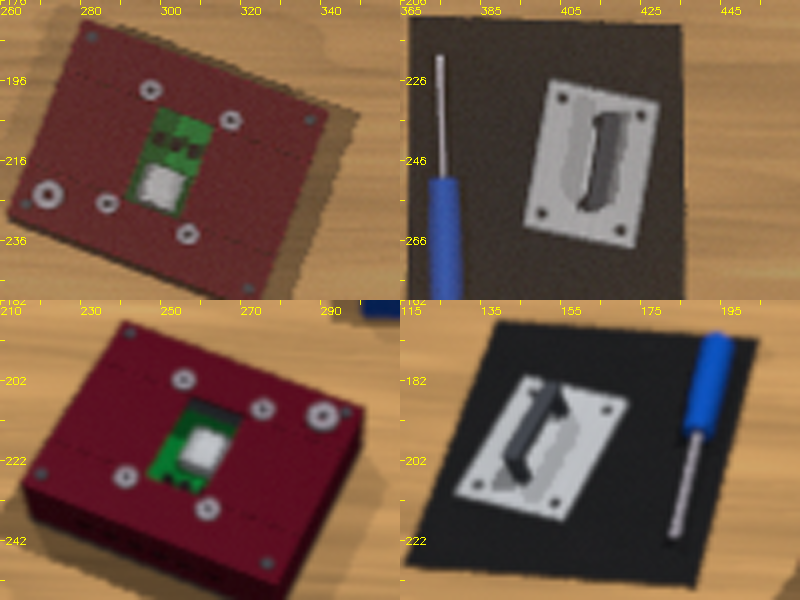

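View pics/c2.png

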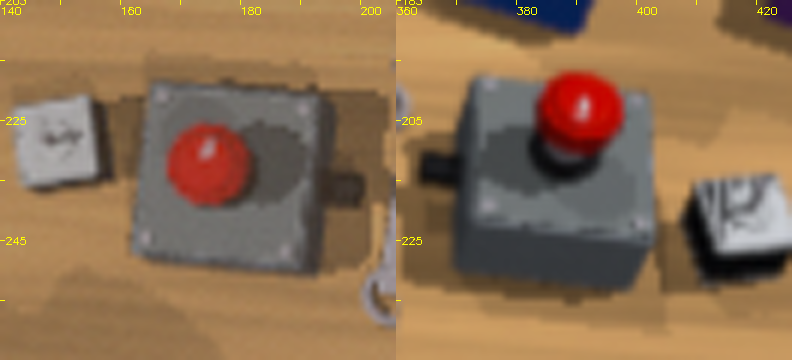

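Crop readings:
- Bosses, top: (297.5,198.5), (317.8,206), (286.8,226.8), (307,234.5).
- Bosses, scene: (256,202), (275.8,209.3), (241.3,226.3), (262,234.3).
- Cover holes, top: (405.5,230.5), (425.3,234.8), (400.5,259.3), (420.3,263.5). The scene view shows three of them.
- Red head: about (174.5,232) in the top view and (390,203) in the scene view.

```bash
cat > est.py <<'E'
from h import *
from scipy.optimize import least_squares
t,s=load('top0'),load('scene0')
def pattern(ts,ss,z):
    # local corners in matching order: (a,b) sign pairs
    def f(p):
        x,y,a,zz=p; r=[(zz-z)/1.]
        for cam,L in((t,ts),(s,ss)):
            for (i,j),uv in L:
                q=[x+np.cos(a)*46*i-np.sin(a)*32*j,y+np.sin(a)*46*i+np.cos(a)*32*j,zz]; r+=list((proj(cam,q)-uv)*2)
        return r
    best=min((least_squares(f,[500,0 if z>20 else -350,a,z]) for a in(-.5,0,.5,-2.8,2.8,-1.5,1.5)),key=lambda k:k.cost)
    return best.x,best.cost,np.round(best.fun,1)
if __name__=='__main__':
    # x of bay along long spacing
    B={0:(297.5,198.5),1:(317.8,206),2:(286.8,226.8),3:(307,234.5)}
    Bs={3:(256,202),2:(275.8,209.3),1:(241.3,226.3),0:(262,234.3)}
    sg={0:(1,1),1:(1,-1),2:(-1,1),3:(-1,-1)}
    print('pairs dist',[np.round(np.linalg.norm(atz(t,*B[i],62)-atz(t,*B[j],62)),1) for i,j in((0,1),(0,2),(2,3),(1,3))])
    print('bay',pattern([(sg[k],v) for k,v in B.items()],[(sg[k],v) for k,v in Bs.items()],62))
    print('bay top',pattern([(sg[k],v) for k,v in B.items()],[],62)[:2]); print('bay scene',pattern([],[(sg[k],v) for k,v in Bs.items()],62)[:2])
    C={0:(405.5,230.5),1:(425.3,234.8),2:(400.5,259.3),3:(420.3,263.5)}
    Cs={2:(166.75,189.5),1:(134.5,208.25),0:(153.75,212.75)}
    print('cov',pattern([(sg[k],v) for k,v in C.items()],[(sg[k],v) for k,v in Cs.items()],7))
    print('cov top',pattern([(sg[k],v) for k,v in C.items()],[],7)[:2]); print('cov scene',pattern([],[(sg[k],v) for k,v in Cs.items()],7)[:2])
    for c,u,v in((t,174.5,232),(s,390,203)): print(atz(c,u,v,90))
E
python3 est.py
```

```text
pairs dist [np.float64(65.0), np.float64(91.7), np.float64(64.3), np.float64(92.2)]
bay (array([ 5.43873071e+02, -1.42102627e+01, -3.44785094e-01,  6.21099719e+01]), np.float64(2.256009009604603), array([ 0.1, -0.3,  0.1, -1. ,  0.1, -0.7,  0.2, -0.9,  0. , -0.8, -0. ,
       -0.9,  0.1, -0.3,  0.1, -0.8,  0. ]))
bay top (array([ 5.44057971e+02, -1.52765449e+01, -3.42600801e-01,  6.20107852e+01]), np.float64(0.1393872429449896))
bay scene (array([ 5.43691358e+02, -1.32468276e+01, -3.47622842e-01,  6.20224272e+01]), np.float64(0.1084026312914094))
cov (array([ 4.63218664e+02, -3.63673963e+02, -1.88084265e-01,  6.83500137e+00]), np.float64(2.7522068695837247), array([-0.2, -0.7,  0.2, -1. , -0.1, -0.7,  0.3, -0.7,  0.1, -1.1, -0.3,
       -1.1, -0.1, -0.7, -0.1]))
cov top (array([ 4.63384564e+02, -3.64831505e+02, -1.92318633e-01,  7.00308443e+00]), np.float64(0.0489265602584158))
cov scene (array([ 4.63467121e+02, -3.61974832e+02, -1.93539015e-01,  6.99004874e+00]), np.float64(0.049007100896914436))
[485.19513445 359.37333954  90.        ]
[483.8835823  357.95848525  90.        ]
```

```bash
cat > go.py <<'E'
import sys,numpy as np
from plant import bot
def to(x,y,z,yaw=None):
    o=bot.get_obs(); p=o['tool_pos']; w=o['tcp_rot'][2]; yaw=w if yaw is None else yaw
    d=np.array([x,y,z])-p
    # tool axes (pointing down)
    print('shift mm',np.round([d[0]*np.cos(w)+d[1]*np.sin(w),d[0]*np.sin(w)-d[1]*np.cos(w),-d[2]],1),'twist deg',round(-np.degrees((yaw-w+np.pi)%(2*np.pi)-np.pi),2))
    print('pos',p.round(1),'rot',o['tcp_rot'].round(3),'q6',o['joint_positions'][5].round(2),'F',o['contact_force'].round(1),'w',round(o['grip_width'],1),'t',o['time'])
if __name__=='__main__': to(*map(float,sys.argv[1:]))
E
python3 go.py 484.5 358.7 200
```

```text
shift mm [-328.2  -19.1   51.2] twist deg -0.0
pos [183.7 491.5 251.2] rot [-3.141 -0.     2.784] q6 -0.15 F [-0.8  0.8  0.4] w 91.8 t 0.15
```

>>> play_rows:
  commands:
    - {"x":-0.03,"y":-0.002,"z":0.003}
    - {"x":-0.08,"y":-0.005,"z":0.01}
    - {"x":-0.13,"y":-0.008,"z":0.02}
    - {"x":-0.178,"y":-0.011,"z":0.027}
    - {"x":-0.226,"y":-0.014,"z":0.034}
    - {"x":-0.274,"y":-0.017,"z":0.041}
    - {"x":-0.31,"y":-0.019,"z":0.048}
    - {"x":-0.328,"y":-0.019,"z":0.051}
  jaw: 0

```text
invalid input at $.commands[0]: expected keys x, y, z, twist
```

```bash
python3 - <<'E'
from h import *
c=snap('wrist','w1'); print({k:np.round(v,3).tolist() for k,v in c.items() if k!='pixels'})
for z in(98,90): print(proj(c,[484.5,358.7,z]))
E
python3 go.py 484.5 358.7 94
```

```text
{'fx': 339.07, 'fy': 339.07, 'cx': 275.106, 'cy': 214.423, 'k1': -0.08, 'eye': [114.3, 516.26, 383.595], 'rotation': [2.867, 0.001, 1.213]}
[260.34713579 473.37667524]
[260.60458549 467.23423509]
shift mm [-328.3  -19.1  157.3] twist deg -0.0
pos [183.7 491.6 251.3] rot [-3.141 -0.     2.784] q6 -0.15 F [ 0.7 -0.8 -0.1] w 91.7 t 0.2
```

View pics/w1.png

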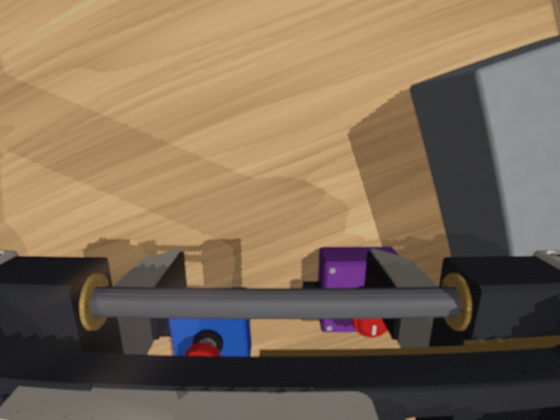

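The wrist view is from the start pose because the move was refused: every row needs all four keys. It shows the fingers, and the blue and purple look-alikes, at the bottom.

>>> play_rows:
  commands:
    - {"x":-0.03,"y":-0.002,"z":0.003,"twist":0}
    - {"x":-0.08,"y":-0.005,"z":0.01,"twist":0}
    - {"x":-0.13,"y":-0.008,"z":0.02,"twist":0}
    - {"x":-0.178,"y":-0.011,"z":0.027,"twist":0}
    - {"x":-0.226,"y":-0.014,"z":0.034,"twist":0}
    - {"x":-0.274,"y":-0.017,"z":0.041,"twist":0}
    - {"x":-0.31,"y":-0.019,"z":0.048,"twist":0}
    - {"x":-0.328,"y":-0.019,"z":0.051,"twist":0}
  jaw: 0

```text
time: 1.0
tool_pos: [486.8, 357.1, 199.5]
tcp_rot: [-3.14, -0.0, 2.781]
contact_force: [-0.1, 0.4, -0.2]
grip_width: 91.6
finger_force: 0.0
```

```bash
python3 - <<'E'
from h import *
c=snap('wrist','w2')
for z in(98,90): print(proj(c,[484.5,358.7,z]))
E
python3 go.py 484.5 358.7 94
```

```text
[278.09143598 221.2249266 ]
[278.01589046 218.10185569]
shift mm [  3.9   0.6 105.3] twist deg -0.0
pos [488.  356.8 199.3] rot [-3.14  0.    2.78] q6 -0.7 F [ 1.8  0.1 -0. ] w 91.7 t 1.05
```

View pics/w2.png

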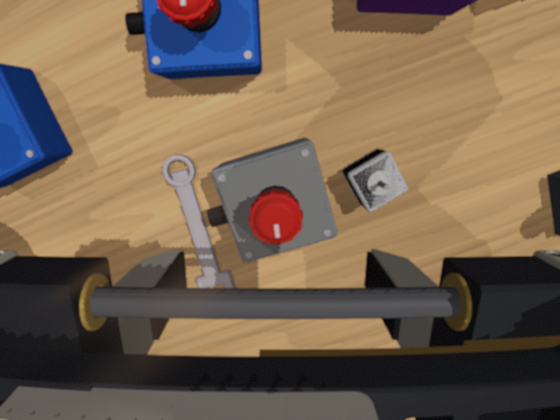

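The wrist view shows the red head of the grey box at (276,216), within about 2 mm of the prediction. The wrench at (200,230) and motor at (378,182) are clear. Lowering over the head.

>>> play_rows:
  commands:
    - {"x":0,"y":0,"z":0.01,"twist":0}
    - {"x":0,"y":0,"z":0.03,"twist":0}
    - {"x":0,"y":0,"z":0.05,"twist":0}
    - {"x":0,"y":0,"z":0.07,"twist":0}
    - {"x":0,"y":0,"z":0.09,"twist":0}
    - {"x":0,"y":0,"z":0.1,"twist":0}
    - {"x":0,"y":0,"z":0.105,"twist":0}
    - {"x":0,"y":0,"z":0.105,"twist":0}
  jaw: 0

```text
time: 1.85
tool_pos: [483.7, 359.6, 95.6]
tcp_rot: [-3.141, -0.0, 2.785]
contact_force: [-0.1, -0.5, 0.4]
grip_width: 91.6
finger_force: 0.0
```

```bash
python3 go.py 484.5 358.7 94
```

```text
shift mm [-1.1 -0.6  1.6] twist deg -0.0
pos [483.7 359.6  95.6] rot [-3.141 -0.     2.785] q6 -0.7 F [-0.1 -0.5  0.4] w 91.6 t 1.85
```

Close on the head.

>>> play_rows:
  commands:
    - {"x":0,"y":0,"z":0.001,"twist":0}
    - {"x":0,"y":0,"z":0.001,"twist":0}
    - {"x":0,"y":0,"z":0.001,"twist":0}
    - {"x":0,"y":0,"z":0.001,"twist":0}
    - {"x":0,"y":0,"z":0.001,"twist":0}
    - {"x":0,"y":0,"z":0.001,"twist":0}
    - {"x":0,"y":0,"z":0.001,"twist":0}
    - {"x":0,"y":0,"z":0.001,"twist":0}
  jaw: 1

```text
time: 2.65
tool_pos: [484.2, 358.5, 94.7]
tcp_rot: [-3.14, -0.0, 2.784]
contact_force: [-1.1, -4.1, 1.9]
grip_width: 38.9
finger_force: 30.0
```

>>> play_rows:
  commands:
    - {"x":0,"y":0,"z":0.001,"twist":0}
    - {"x":0,"y":0,"z":0.002,"twist":0}
    - {"x":0,"y":0,"z":0.003,"twist":0}
    - {"x":0,"y":0,"z":0.004,"twist":0}
    - {"x":0,"y":0,"z":0.005,"twist":0}
    - {"x":0,"y":0,"z":0.006,"twist":0}
    - {"x":0,"y":0,"z":0.007,"twist":0}
    - {"x":0,"y":0,"z":0.007,"twist":0}

```text
time: 3.45
tool_pos: [484.3, 358.5, 88.8]
tcp_rot: [-3.141, 0.0, 2.784]
contact_force: [-3.4, -6.0, 10.3]
grip_width: 39.4
finger_force: 30.0
```

>>> play_rows:
  commands:
    - {"x":0,"y":0,"z":0,"twist":0}
    - {"x":0,"y":0,"z":0,"twist":4}
    - {"x":0,"y":0,"z":0,"twist":11}
    - {"x":0,"y":0,"z":0,"twist":18}
    - {"x":0,"y":0,"z":0,"twist":25}
    - {"x":0,"y":0,"z":0,"twist":32}
    - {"x":0,"y":0,"z":0,"twist":39}
    - {"x":0,"y":0,"z":0,"twist":44}

```text
time: 4.25
tool_pos: [484.7, 358.9, 88.8]
tcp_rot: [3.141, 0.001, 2.012]
contact_force: [-1.1, -4.9, 8.8]
grip_width: 39.1
finger_force: 30.0
```

>>> play_rows:
  commands:
    - {"x":0,"y":0,"z":0,"twist":3}
    - {"x":0,"y":0,"z":0,"twist":6}
    - {"x":0,"y":0,"z":0,"twist":8}
    - {"x":0,"y":0,"z":0,"twist":8}
    - {"x":0,"y":0,"z":-0.002,"twist":8}
    - {"x":0,"y":0,"z":-0.004,"twist":8}
    - {"x":0,"y":0,"z":-0.006,"twist":8}
    - {"x":0,"y":0,"z":-0.007,"twist":8}

```text
time: 5.05
tool_pos: [484.5, 359.3, 94.6]
tcp_rot: [3.141, -0.0, 1.877]
contact_force: [1.6, -0.1, -3.8]
grip_width: 39.1
finger_force: 30.0
```

```bash
python3 go.py 484.5 358.7 94; python3 -c "
from plant import bot;print(bot.get_obs()['moment'])"
```

```text
shift mm [-0.6 -0.2  0.6] twist deg -0.0
pos [484.5 359.3  94.6] rot [ 3.141 -0.     1.877] q6 0.2 F [ 1.6 -0.1 -3.8] w 39.1 t 5.05
[-0.05567383 -0.26545316  0.64279545]
```

Measured twist is 0.907 rad, with torque against the stop. Release and lift.

>>> play_rows:
  commands:
    - {"x":0,"y":0,"z":0,"twist":0}
    - {"x":0,"y":0,"z":0,"twist":0}
    - {"x":0,"y":0,"z":0,"twist":0}
    - {"x":0,"y":0,"z":0,"twist":0}
    - {"x":0,"y":0,"z":0,"twist":0}
    - {"x":0,"y":0,"z":0,"twist":0}
    - {"x":0,"y":0,"z":0,"twist":0}
    - {"x":0,"y":0,"z":0,"twist":0}
  jaw: 0

```text
time: 5.85
tool_pos: [484.4, 359.1, 94.8]
tcp_rot: [3.141, -0.0, 1.876]
contact_force: [-0.3, -0.4, 0.7]
grip_width: 91.4
finger_force: 0.0
```

>>> play_rows:
  commands:
    - {"x":0,"y":0,"z":-0.01,"twist":0}
    - {"x":0,"y":0,"z":-0.03,"twist":0}
    - {"x":0,"y":0,"z":-0.05,"twist":0}
    - {"x":0,"y":0,"z":-0.07,"twist":0}
    - {"x":0,"y":0,"z":-0.09,"twist":0}
    - {"x":0,"y":0,"z":-0.105,"twist":0}
    - {"x":0,"y":0,"z":-0.11,"twist":0}
    - {"x":0,"y":0,"z":-0.11,"twist":0}

```text
time: 6.65
tool_pos: [484.7, 359.3, 205.8]
tcp_rot: [3.14, -0.0, 1.876]
contact_force: [-0.2, 0.1, 0.6]
grip_width: 91.8
finger_force: 0.0
```

```bash
python3 - <<'E'
from h import *
c=snap('top','t2'); s=snap('scene','s2')
w=snap('wrist','w3')
u,v=proj(w,[484.5,358.7,94]).astype(int); print(u,v)
cv2.imwrite('pics/c3.png',np.hstack([crop('w3',max(u-65,0),max(v-60,0),130,120,3),crop('s2',360,185,66,60,6)]))
E
python3 go.py 463.3 -363.5 200 2.95
```

```text
277 220
shift mm [-682.7 -236.9    3.8] twist deg -61.52
pos [484.  358.9 203.8] rot [-3.14   0.     1.876] q6 0.21 F [-0.6  0.2 -0.2] w 92.0 t 6.8
```

View pics/c3.png

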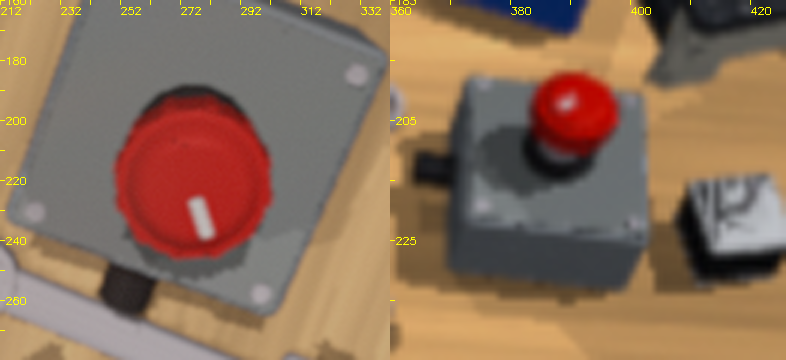

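The mark now runs from about (277,226) to (281,239) in the wrist view. I'll measure its world angle in both pictures.

```bash
python3 - <<'E'
from h import *
for f in('w2','w3'):
    c=load(f); im=c['pixels'].astype(int); u,v=proj(c,[484.5,358.7,94]).astype(int)
    S=im[v-25:v+35,u-35:u+35]; m=(S.min(2)>110)
    # keep white pixels inside red neighbourhood
    red=((S[...,0]>120)&(S[...,1]<80)).astype(np.uint8); hull=cv2.convexHull(cv2.findNonZero(red)); H=np.zeros_like(red); cv2.fillConvexPoly(H,hull,1)
    H=cv2.erode(H,np.ones((3,3)))
    ys,xs=np.nonzero(m&(H>0)); P=np.array([atz(c,x+u-35,y+v-25,98)[:2] for x,y in zip(xs,ys)])
    ce=P.mean(0); d=np.linalg.svd(P-ce)[2][0]; print(f,len(P),ce,'axis deg',np.degrees(np.arctan2(d[1],d[0])),'from centre',np.degrees(np.arctan2(*(ce-[484.5,358.7])[::-1])))
E
```

```text
w2 66 [490.69638466 355.14801752] axis deg -13.648211416678562 from centre -29.822829747219487
w3 70 [487.84295028 351.22449907] axis deg -54.525826498462315 from centre -65.90640527358961
```

The mark turned only about 41 to 45°, so the head may have slipped in the fingers. I'll regrip and twist further, watching the torque.

>>> play_rows:
  commands:
    - {"x":0,"y":0,"z":0.01,"twist":0}
    - {"x":0,"y":0,"z":0.03,"twist":0}
    - {"x":0,"y":0,"z":0.05,"twist":0}
    - {"x":0,"y":0,"z":0.07,"twist":0}
    - {"x":0,"y":0,"z":0.09,"twist":0}
    - {"x":0,"y":0,"z":0.105,"twist":0}
    - {"x":0,"y":0,"z":0.11,"twist":0}
    - {"x":0,"y":0,"z":0.11,"twist":0}
  jaw: 0

```text
time: 7.6
tool_pos: [483.8, 358.7, 93.2]
tcp_rot: [-3.139, 0.0, 1.876]
contact_force: [0.5, 0.1, 0.1]
grip_width: 91.7
finger_force: 0.0
```

>>> play_rows:
  commands:
    - {"x":0,"y":0,"z":0,"twist":0}
    - {"x":0,"y":0,"z":0,"twist":0}
    - {"x":0,"y":0,"z":0,"twist":0}
    - {"x":0,"y":0,"z":0,"twist":0}
    - {"x":0,"y":0,"z":0,"twist":0}
    - {"x":0,"y":0,"z":0,"twist":0}
    - {"x":0,"y":0,"z":0,"twist":0}
    - {"x":0,"y":0,"z":0,"twist":0}
  jaw: 1

```text
time: 8.4
tool_pos: [484.6, 359.2, 94.8]
tcp_rot: [3.141, -0.0, 1.876]
contact_force: [-0.3, 0.5, 0.9]
grip_width: 39.2
finger_force: 30.0
```

```bash
python3 -c "
from plant import bot;o=bot.get_obs();print(o['moment'],o['tcp_rot'],o['contact_force'])"
```

```text
[-0.03384714 -0.0251995   0.00138033] [ 3.14115604e+00 -8.77139302e-05  1.87626131e+00] [-0.28889859  0.45021274  0.93538445]
```

>>> play_rows:
  commands:
    - {"x":0,"y":0,"z":0,"twist":1}
    - {"x":0,"y":0,"z":0,"twist":2}
    - {"x":0,"y":0,"z":0,"twist":3}
    - {"x":0,"y":0,"z":0,"twist":4}
    - {"x":0,"y":0,"z":0,"twist":5}
    - {"x":0,"y":0,"z":0,"twist":5}
    - {"x":0,"y":0,"z":0,"twist":5}
    - {"x":0,"y":0,"z":0,"twist":5}

```text
time: 9.2
tool_pos: [484.6, 359.4, 94.9]
tcp_rot: [3.141, -0.001, 1.789]
contact_force: [1.1, 2.7, -0.6]
grip_width: 39.3
finger_force: 30.0
```

```bash
python3 -c "
from plant import bot;o=bot.get_obs();print(o['moment'],o['tcp_rot'],o['contact_force'])"
```

```text
[ 0.37913474 -0.21838157  0.46162151] [ 3.14097131e+00 -5.51552382e-04  1.78879694e+00] [ 1.09552596  2.7244005  -0.57121582]
```

>>> play_rows:
  commands:
    - {"x":0,"y":0,"z":0,"twist":2}
    - {"x":0,"y":0,"z":0,"twist":4}
    - {"x":0,"y":0,"z":0,"twist":6}
    - {"x":0,"y":0,"z":0,"twist":8}
    - {"x":0,"y":0,"z":0,"twist":10}
    - {"x":0,"y":0,"z":0,"twist":10}
    - {"x":0,"y":0,"z":0,"twist":10}
    - {"x":0,"y":0,"z":0,"twist":10}

```text
time: 10.0
tool_pos: [484.9, 359.0, 95.0]
tcp_rot: [3.141, -0.0, 1.615]
contact_force: [3.4, 1.2, 1.0]
grip_width: 39.2
finger_force: 30.0
```

```bash
python3 -c "
from plant import bot;o=bot.get_obs();print(o['moment'],o['tcp_rot'],o['contact_force'])"
```

```text
[-0.0100136  -0.49460662  0.27733912] [ 3.14069937e+00 -2.53768262e-04  1.61464321e+00] [3.42180708 1.19671814 1.00699601]
```

>>> play_rows:
  commands:
    - {"x":0,"y":0,"z":0,"twist":0}
    - {"x":0,"y":0,"z":0,"twist":0}
    - {"x":0,"y":0,"z":0,"twist":0}
    - {"x":0,"y":0,"z":0,"twist":0}
    - {"x":0,"y":0,"z":0,"twist":0}
    - {"x":0,"y":0,"z":0,"twist":0}
    - {"x":0,"y":0,"z":0,"twist":0}
    - {"x":0,"y":0,"z":0,"twist":0}
  jaw: 0

```text
time: 10.8
tool_pos: [484.4, 359.1, 94.7]
tcp_rot: [-3.142, -0.0, 1.614]
contact_force: [0.2, -0.4, -0.6]
grip_width: 91.3
finger_force: 0.0
```

>>> play_rows:
  commands:
    - {"x":0,"y":0,"z":-0.01,"twist":0}
    - {"x":0,"y":0,"z":-0.03,"twist":0}
    - {"x":0,"y":0,"z":-0.05,"twist":0}
    - {"x":0,"y":0,"z":-0.07,"twist":0}
    - {"x":0,"y":0,"z":-0.09,"twist":0}
    - {"x":0,"y":0,"z":-0.105,"twist":0}
    - {"x":0,"y":0,"z":-0.11,"twist":0}
    - {"x":0,"y":0,"z":-0.11,"twist":0}

```text
time: 11.6
tool_pos: [484.7, 359.3, 205.8]
tcp_rot: [3.14, -0.001, 1.614]
contact_force: [-0.5, -0.0, 0.2]
grip_width: 91.8
finger_force: 0.0
```

```bash
cat > mark.py <<'E'
from h import *
for f in('w2','w3','w4'):
    c=load(f) if f!='w4' else snap('wrist','w4'); im=c['pixels'].astype(int); u,v=proj(c,[484.5,358.7,94]).astype(int)
    S=im[v-25:v+35,u-35:u+35]; m=(S.min(2)>110)
    red=((S[...,0]>120)&(S[...,1]<80)).astype(np.uint8); hull=cv2.convexHull(cv2.findNonZero(red)); H=np.zeros_like(red); cv2.fillConvexPoly(H,hull,1)
    H=cv2.erode(H,np.ones((3,3)))
    R=np.array([atz(c,x[0][0]+u-35,x[0][1]+v-25,90)[:2] for x in hull]); (rc,rr)=cv2.minEnclosingCircle(R.astype(np.float32))
    ys,xs=np.nonzero(m&(H>0)); P=np.array([atz(c,x+u-35,y+v-25,98)[:2] for x,y in zip(xs,ys)])
    ce=P.mean(0); d=np.linalg.svd(P-ce)[2][0]; print(f,len(P),ce.round(1),'axis',np.degrees(np.arctan2(d[1],d[0])).round(1),'from ctr',np.degrees(np.arctan2(*(ce-rc)[::-1])).round(1),'circle',np.round(rc,1),rr, 'bbox px',np.ptp(xs),np.ptp(ys))
E
python3 mark.py; python3 go.py 463.3 -363.5 200 2.95
```

```text
w2 66 [490.7 355.1] axis -13.6 from ctr -12.8 circle [483.8 356.7] 20.833803176879883 bbox px 5 13
w3 70 [487.8 351.2] axis -54.5 from ctr -54.7 circle [484.  356.7] 21.037235260009766 bbox px 7 13
w4 69 [487.9 351.1] axis -54.4 from ctr -56.0 circle [484.1 356.7] 20.97940444946289 bbox px 10 12
shift mm [-720.9  -52.5    4.8] twist deg -76.52
pos [484.3 359.  204.8] rot [ 3.141 -0.     1.614] q6 0.47 F [ 0.1 -0.5 -0.7] w 91.3 t 11.65
```

The mark did not move and about 0.46 N m resisted the twist, so the head is at its stop (it started a little past 0). Heading for the cover.

>>> play_rows:
  commands:
    - {"x":-0.03,"y":-0.002,"z":0,"twist":-4}
    - {"x":-0.078,"y":-0.006,"z":0,"twist":-9}
    - {"x":-0.127,"y":-0.009,"z":0,"twist":-14}
    - {"x":-0.176,"y":-0.013,"z":0,"twist":-20}
    - {"x":-0.225,"y":-0.016,"z":0,"twist":-26}
    - {"x":-0.274,"y":-0.02,"z":0,"twist":-32}
    - {"x":-0.323,"y":-0.024,"z":0,"twist":-38}
    - {"x":-0.36,"y":-0.026,"z":0,"twist":-42}

```text
time: 12.45
tool_pos: [473.1, -4.1, 203.9]
tcp_rot: [-3.14, -0.001, 2.35]
contact_force: [-0.2, 0.3, 0.0]
grip_width: 91.6
finger_force: 0.0
```

```bash
python3 go.py 463.3 -363.5 200 2.95
```

```text
shift mm [-248.8 -259.6    3.9] twist deg -34.36
pos [473.1  -4.1 203.9] rot [-3.14e+00 -1.00e-03  2.35e+00] q6 -0.95 F [-0.2  0.3  0. ] w 91.6 t 12.45
```

>>> play_rows:
  commands:
    - {"x":-0.025,"y":-0.026,"z":0,"twist":-4}
    - {"x":-0.06,"y":-0.062,"z":0,"twist":-9}
    - {"x":-0.094,"y":-0.098,"z":0,"twist":-14}
    - {"x":-0.128,"y":-0.134,"z":0,"twist":-19}
    - {"x":-0.162,"y":-0.17,"z":0,"twist":-24}
    - {"x":-0.196,"y":-0.205,"z":0.002,"twist":-29}
    - {"x":-0.23,"y":-0.24,"z":0.004,"twist":-33}
    - {"x":-0.249,"y":-0.26,"z":0.004,"twist":-34.5}

```text
time: 13.25
tool_pos: [462.0, -364.8, 199.0]
tcp_rot: [3.141, -0.002, 2.95]
contact_force: [0.4, -0.3, 0.0]
grip_width: 91.6
finger_force: 0.0
```

>>> play_rows:
  commands:
    - {"x":0,"y":0,"z":0,"twist":0}
    - {"x":0,"y":0,"z":0,"twist":0}
    - {"x":0,"y":0,"z":0,"twist":0}
    - {"x":0,"y":0,"z":0,"twist":0}
    - {"x":0,"y":0,"z":0,"twist":0}
    - {"x":0,"y":0,"z":0,"twist":0}
    - {"x":0,"y":0,"z":0,"twist":0}
    - {"x":0,"y":0,"z":0,"twist":0}
  jaw: 0.4

```text
time: 14.05
tool_pos: [463.3, -361.4, 200.8]
tcp_rot: [-3.142, 0.0, 2.95]
contact_force: [0.5, 0.1, -0.1]
grip_width: 55.3
finger_force: 0.0
```

```bash
python3 - <<'E'
from h import *
c=snap('wrist','w5')
cv2.imwrite('pics/w5b.png',crop('w5',150,100,260,200,3))
a=-.19
for i,j in((1,1),(1,-1),(-1,1),(-1,-1)): print(i,j,proj(c,[463.3+np.cos(a)*46*i-np.sin(a)*32*j,-363.5+np.sin(a)*46*i+np.cos(a)*32*j,7]).round(1))
E
python3 go.py 463.3 -363.5 60 2.95
```

```text
1 1 [305.6 241. ]
1 -1 [243.  241.1]
-1 1 [307.7 150. ]
-1 -1 [240.5 150.1]
shift mm [ -0.4  -2.  140.8] twist deg -0.02
pos [ 463.3 -361.4  200.8] rot [3.142 0.    2.95 ] q6 -2.17 F [-0.4  0.9 -0.9] w 55.4 t 14.1
```

View pics/w5b.png

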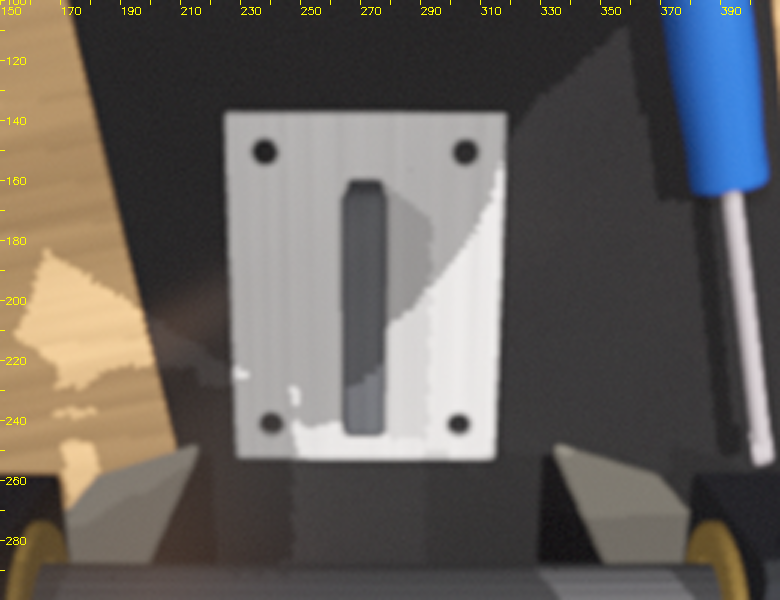

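Holes appear at (238,150), (305,150), (240,241) and (303,241), about 2 px left of prediction, so the plate is about 2 mm further in −y. Yaw matches. The fingers are clear of the screwdriver. Lowering to the handle.

>>> play_rows:
  commands:
    - {"x":-0.001,"y":-0.0025,"z":0.015,"twist":0}
    - {"x":-0.001,"y":-0.0025,"z":0.045,"twist":0}
    - {"x":-0.001,"y":-0.0025,"z":0.075,"twist":0}
    - {"x":-0.001,"y":-0.0025,"z":0.105,"twist":0}
    - {"x":-0.001,"y":-0.0025,"z":0.13,"twist":0}
    - {"x":-0.001,"y":-0.0025,"z":0.147,"twist":0}
    - {"x":-0.001,"y":-0.0025,"z":0.157,"twist":0}
    - {"x":-0.001,"y":-0.0025,"z":0.158,"twist":0}

```text
time: 14.9
tool_pos: [463.3, -363.7, 41.6]
tcp_rot: [3.14, -0.002, 2.95]
contact_force: [-0.4, -0.3, -0.2]
grip_width: 55.2
finger_force: 0.0
```

>>> play_rows:
  commands:
    - {"x":0,"y":0,"z":0,"twist":0}
    - {"x":0,"y":0,"z":0,"twist":0}
    - {"x":0,"y":0,"z":0,"twist":0}
    - {"x":0,"y":0,"z":0,"twist":0}
    - {"x":0,"y":0,"z":0,"twist":0}
    - {"x":0,"y":0,"z":0,"twist":0}
    - {"x":0,"y":0,"z":0,"twist":0}
    - {"x":0,"y":0,"z":0,"twist":0}
  jaw: 1

```text
time: 15.7
tool_pos: [463.8, -364.3, 43.0]
tcp_rot: [-3.141, 0.0, 2.95]
contact_force: [-0.9, -0.5, 3.4]
grip_width: 13.9
finger_force: 30.0
```

```bash
python3 go.py 463.3 -363.5 43 2.95
```

```text
shift mm [ 0.7  0.7 -0. ] twist deg -0.02
pos [ 463.8 -364.3   43. ] rot [-3.141  0.     2.95 ] q6 -2.17 F [-0.9 -0.5  3.4] w 13.9 t 15.7
```

>>> play_rows:
  commands:
    - {"x":0,"y":0,"z":-0.005,"twist":0}
    - {"x":0,"y":0,"z":-0.015,"twist":0}
    - {"x":0,"y":0,"z":-0.03,"twist":0}
    - {"x":0,"y":0,"z":-0.05,"twist":0}
    - {"x":0,"y":0,"z":-0.075,"twist":0}
    - {"x":0,"y":0,"z":-0.1,"twist":0}
    - {"x":0,"y":0,"z":-0.115,"twist":0}
    - {"x":0,"y":0,"z":-0.12,"twist":0}

```text
time: 16.5
tool_pos: [464.3, -364.7, 165.2]
tcp_rot: [-3.14, 0.003, 2.95]
contact_force: [0.5, -0.4, -1.5]
grip_width: 13.6
finger_force: 30.0
```

```bash
python3 go.py 544 -14.2 150 2.797
```

```text
shift mm [-11.4 359.2  15.2] twist deg 8.75
pos [ 464.3 -364.7  165.2] rot [-3.14e+00  3.00e-03  2.95e+00] q6 -2.17 F [ 0.5 -0.4 -1.5] w 13.6 t 16.5
```

>>> play_rows:
  commands:
    - {"x":0,"y":0.01,"z":0,"twist":0}
    - {"x":-0.001,"y":0.03,"z":0,"twist":0.5}
    - {"x":-0.002,"y":0.06,"z":0,"twist":1.5}
    - {"x":-0.003,"y":0.095,"z":0,"twist":2.5}
    - {"x":-0.004,"y":0.13,"z":0,"twist":3.5}
    - {"x":-0.005,"y":0.165,"z":0,"twist":4.5}
    - {"x":-0.006,"y":0.2,"z":0,"twist":5.5}
    - {"x":-0.007,"y":0.235,"z":0,"twist":6.5}

```text
time: 17.3
tool_pos: [514.7, -132.4, 161.5]
tcp_rot: [3.141, -0.003, 2.835]
contact_force: [1.0, 0.4, -1.7]
grip_width: 13.5
finger_force: 30.0
```

>>> play_rows:
  commands:
    - {"x":-0.001,"y":0.035,"z":0,"twist":0.7}
    - {"x":-0.002,"y":0.065,"z":0,"twist":1.2}
    - {"x":-0.003,"y":0.09,"z":0,"twist":1.7}
    - {"x":-0.004,"y":0.11,"z":0,"twist":2}
    - {"x":-0.004,"y":0.119,"z":0,"twist":2.2}
    - {"x":-0.004,"y":0.123,"z":0,"twist":2.2}
    - {"x":-0.004,"y":0.123,"z":0,"twist":2.2}
    - {"x":-0.004,"y":0.123,"z":0,"twist":2.2}

```text
time: 18.1
tool_pos: [555.9, -19.4, 162.5]
tcp_rot: [-3.141, -0.001, 2.797]
contact_force: [0.5, 0.4, -1.5]
grip_width: 14.0
finger_force: 30.0
```

```bash
python3 go.py 544 -14.2 117 2.797
```

```text
shift mm [12.9  0.9 45.5] twist deg 0.01
pos [555.9 -19.4 162.5] rot [-3.141e+00 -1.000e-03  2.797e+00] q6 -1.4 F [ 0.5  0.4 -1.5] w 14.0 t 18.1
```

Bring it to about 25 mm above, then look with all cameras.

>>> play_rows:
  commands:
    - {"x":0.003,"y":0,"z":0.003,"twist":0}
    - {"x":0.007,"y":0.001,"z":0.008,"twist":0}
    - {"x":0.011,"y":0.001,"z":0.014,"twist":0}
    - {"x":0.013,"y":0.001,"z":0.02,"twist":0}
    - {"x":0.013,"y":0.001,"z":0.026,"twist":0}
    - {"x":0.013,"y":0.001,"z":0.03,"twist":0}
    - {"x":0.013,"y":0.001,"z":0.033,"twist":0}
    - {"x":0.013,"y":0.001,"z":0.035,"twist":0}

```text
time: 18.9
tool_pos: [544.5, -13.4, 127.4]
tcp_rot: [3.142, -0.0, 2.798]
contact_force: [-0.3, 0.7, -1.7]
grip_width: 13.4
finger_force: 30.0
```

>>> play_rows:
  commands:
    - {"x":0,"y":0,"z":0,"twist":0}
    - {"x":0,"y":0,"z":0,"twist":0}
    - {"x":0,"y":0,"z":0,"twist":0}
    - {"x":0,"y":0,"z":0,"twist":0}
    - {"x":0,"y":0,"z":0,"twist":0}
    - {"x":0,"y":0,"z":0,"twist":0}
    - {"x":0,"y":0,"z":0,"twist":0}
    - {"x":0,"y":0,"z":0,"twist":0}

```text
time: 19.7
tool_pos: [544.3, -13.4, 127.7]
tcp_rot: [3.142, -0.0, 2.798]
contact_force: [0.0, 0.1, -0.8]
grip_width: 13.5
finger_force: 30.0
```

```bash
python3 go.py 544 -14.2 117 2.797; python3 - <<'E'
from h import *
for n,f in(('wrist','w6'),('top','t6'),('scene','s6')): snap(n,f)
cv2.imwrite('pics/c6.png',np.vstack([np.hstack([crop('t6',260,176,100,75,4),crop('s6',210,162,100,75,4)]),cv2.resize(crop('w6',160,110,240,90,3),(800,300))]))
E
```

```text
shift mm [ 0.  -0.9 10.7] twist deg 0.04
pos [544.3 -13.4 127.7] rot [ 3.142 -0.     2.798] q6 -1.39 F [ 0.   0.1 -0.8] w 13.5 t 19.7
```

View pics/c6.png

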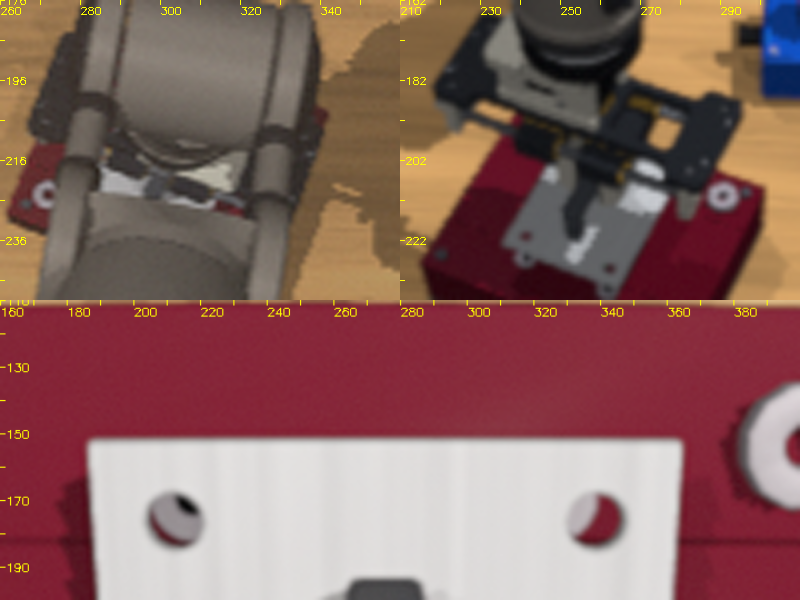

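In the scene view the holes are at (241.3,221) and (262.3,229). In the wrist view they are at (212.8,175.7) and (338.8,175.7), with the left thread's dark spot at about (215.5,171) seen through its hole. I'll compute the offsets.

```bash
python3 - <<'E'
from h import *
from scipy.optimize import least_squares
s,w=load('s6'),load('w6')
def cor(x,y,a,i,j): return np.array([x+np.cos(a)*46*i-np.sin(a)*32*j,y+np.sin(a)*46*i+np.cos(a)*32*j])
print('eye',w['eye'])
for z in(91.7,):
    for u,v in((241.3,221),(262.3,229)): print('scene hole',atz(s,u,v,z)[:2].round(1))
    for u,v in((212.8,175.7),(338.8,175.7)): print('wrist hole',atz(w,u,v,z)[:2].round(1))
for a in((543.7,-13.25,-.346),(544,-14.2,-.345)): print('threads',[cor(*a,i,j).round(1).tolist() for i,j in((1,1),(1,-1),(-1,1),(-1,-1))])
for u,v in((241.3,226.3),(262,234.3)): print('scene boss px->',atz(s,u,v,62)[:2].round(1))
print('wrist thread seen',atz(w,215.5,171,62)[:2].round(1))
for i,j in((1,1),(1,-1)): print('pred thread in wrist',proj(w,[*cor(544,-14.2,-.345,i,j),62]).round(1))
cv2.imwrite('pics/c7.png',np.hstack([crop('w6',195,160,40,32,10),crop('w6',320,160,40,32,10)]))
E
```

```text
eye [474.50756311  10.2516989  260.09495273]
scene hole [577.  -56.8]
scene hole [598.4   3.6]
wrist hole [489.7 -28.4]
wrist hole [511.   31.1]
threads [[597.8, 1.3], [576.1, -59.0], [511.3, 32.5], [489.6, -27.8]]
threads [[598.1, 0.4], [576.5, -59.9], [511.5, 31.5], [489.9, -28.8]]
scene boss px-> [576.1 -59.5]
scene boss px-> [597.8   1.4]
wrist thread seen [490.3 -32.7]
pred thread in wrist [323.9 307.1]
pred thread in wrist [227.4 307. ]
```

View pics/c7.png

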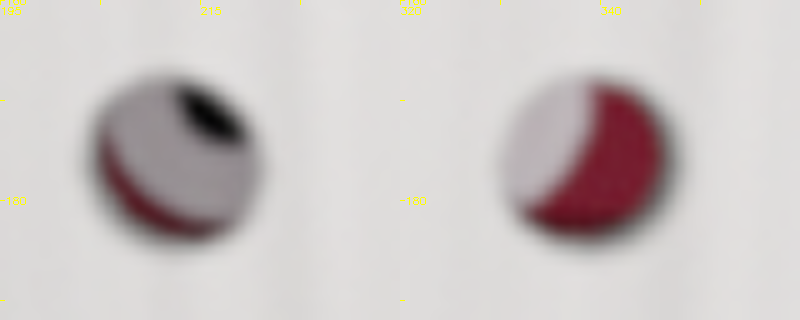

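The left hole shows the boss edge at lower left and the dark thread at upper right. The right hole shows the boss on its left, with its right edge near px 338. Fit the thread centres from those arcs.

```bash
python3 - <<'E'
from h import *
from scipy.optimize import least_squares
w=load('w6')
A=lambda L:np.array([atz(w,u,v,62)[:2] for u,v in L])
LE=A([(205.5,174),(207,177.5),(210,180.5),(214,182)]); LT=A([(213,170),(215,172.5),(218,174)])
RE=A([(339,168.5),(338.5,173),(336,177),(333,180)])
def f(p):
    x,y,a=p; R=np.array([[np.cos(a),-np.sin(a)],[np.sin(a),np.cos(a)]]); l=R@[-46,-32]+[x,y]; r=R@[-46,32]+[x,y]
    return np.r_[np.linalg.norm(LE-l,axis=1)-7.5,np.linalg.norm(LT-l,axis=1)-3,np.linalg.norm(RE-r,axis=1)-7.5,(a+.345)/.01]
o=least_squares(f,[544,-14,-.345]); print('bay by wrist',o.x.round(3),o.fun.round(2))
hl,hr=[atz(w,u,175.7,91.7)[:2] for u in(212.0,338.6)]
d=hr-hl; a=np.arctan2(d[1],d[0])-np.pi/2; c=(hl+hr)/2+46*np.array([np.cos(a),np.sin(a)]); print('plate by wrist',c.round(1),a.round(3),np.linalg.norm(d))
E
```

```text
bay by wrist [ 5.43933e+02 -1.67400e+01 -3.45000e-01] [ 0.09  0.4   0.51  0.29 -0.43 -0.71 -0.3  -0.01  0.07 -0.13 -0.01  0.04]
plate by wrist [543.5 -14.4] -0.344 63.52663397175357
```

Wrist and scene agree: the plate must shift about (0,−2.4) mm. I'll lower by 10.5 mm with it.

>>> play_rows:
  commands:
    - {"x":-0.0008,"y":-0.0023,"z":0.001,"twist":0}
    - {"x":-0.0008,"y":-0.0023,"z":0.003,"twist":0}
    - {"x":-0.0008,"y":-0.0023,"z":0.005,"twist":0}
    - {"x":-0.0008,"y":-0.0023,"z":0.007,"twist":0}
    - {"x":-0.0008,"y":-0.0023,"z":0.009,"twist":0}
    - {"x":-0.0008,"y":-0.0023,"z":0.0105,"twist":0}
    - {"x":-0.0008,"y":-0.0023,"z":0.0105,"twist":0}
    - {"x":-0.0008,"y":-0.0023,"z":0.0105,"twist":0}

```text
time: 20.65
tool_pos: [544.4, -15.8, 117.2]
tcp_rot: [3.141, 0.0, 2.798]
contact_force: [-0.0, 0.1, -0.8]
grip_width: 14.0
finger_force: 30.0
```

>>> play_rows:
  commands:
    - {"x":0,"y":0,"z":0,"twist":0}
    - {"x":0,"y":0,"z":0,"twist":0}
    - {"x":0,"y":0,"z":0,"twist":0}
    - {"x":0,"y":0,"z":0,"twist":0}
    - {"x":0,"y":0,"z":0,"twist":0}
    - {"x":0,"y":0,"z":0,"twist":0}
    - {"x":0,"y":0,"z":0,"twist":0}
    - {"x":0,"y":0,"z":0,"twist":0}

```text
time: 21.45
tool_pos: [544.3, -15.8, 117.2]
tcp_rot: [3.141, 0.0, 2.798]
contact_force: [0.3, 0.1, -2.2]
grip_width: 13.7
finger_force: 30.0
```

```bash
python3 go.py 544.3 -15.8 117; python3 - <<'E'
from h import *
for n,f in(('wrist','w8'),('scene','s8')): snap(n,f)
w=load('w8')
P=[]
for i,j in((-1,-1),(-1,1)):
    a=-.345; q=[543.9+np.cos(a)*46*i-np.sin(a)*32*j,-16.7+np.sin(a)*46*i+np.cos(a)*32*j]; P.append(proj(w,[*q,81])); print(P[-1],proj(w,[*q,62]))
u,v=map(int,P[0]); u2,v2=map(int,P[1])
cv2.imwrite('pics/c8.png',np.hstack([crop('w8',u-20,v-20,40,40,7),crop('w8',u2-20,v2-20,40,40,7),cv2.resize(crop('s8',225,205,50,60,5),(240,280))]))
E
```

```text
shift mm [0.  0.  0.2] twist deg -0.0
pos [544.3 -15.8 117.2] rot [3.141 0.    2.798] q6 -1.4 F [ 0.3  0.1 -2.2] w 13.7 t 21.45
[212.20616788 176.19673599] [218.31779405 170.64428669]
[339.54799905 176.38237042] [333.29934015 170.81243495]
```

View pics/c8.png

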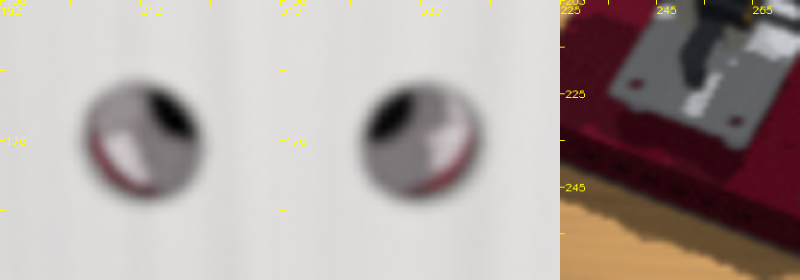

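Left and right holes show mirror-image threads at the predicted pixels: hole centres (212.4,176) and (339.1,176) against (212.2,176.2) and (339.5,176.4). The plate is centred, still held and clear, so I'm handing in.

```bash
python3 -c "
from plant import bot;print(bot.close_job())"
```

```text
the job is handed in; nothing more can be done
None
```

I pressed the stop fully down and twisted it clockwise to its end stop, then handed in the job with the cover plate still gripped, level and centred about 15 mm above the threaded holes; hand-in returned no verdict.

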